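Show the stone ball to the customer

ROBOT

A 7-joint arm with a two-finger parallel gripper is mounted at the origin on the work surface. World frame = base frame: x ahead of the robot, y to its left, z up, the work surface at z = 0. Lengths are in m, angles in rad, forces in N, time in s.
With the tool pointing down it reaches from about 0.4 to 0.85 m from the base axis. Payload 10.4 kg.
Tool frame: the origin (TCP) lies between the finger pads; the fingertips stand 22 mm ahead of it and the grasp point (between the pads) lies 3 mm ahead of it; z points along the fingers, y is the line along which they close (so a half turn about z gives the same grasp; the last joint's range is limited). The gripper opens to 85 mm and grips with 20 to 120 N. Pads are 22 mm wide; open, the fingers measure 114 mm over their backs; the gripper's body (76 mm by 85 mm) begins 54 mm behind the grasp point. The pads swing forward as they close: fully open they stand 13 mm farther back than shut.
Start: joints at [1.3, 0.332, -0.065, 1.46, 0.022, 1.35, -0.088], TCP at [0.153, -0.606, 0.253] pointing down, gripper open.
Joint ranges: [-2.6, 2.6], [-0.5, 2.12], [-1.47, 1.34], [0.16, 2.42], [-1.27, 4.41], [0.06, 2.06], [-2.6, 2.6]. Speed limits (rad/s): [2.22, 2.22, 2.79, 2.79, 3.14, 3.14, 3.14].

INTERFACE

Orientations are given as a unit quaternion [x, y, z, w].
In Python, from workcell import manip, camera, ticket, boxes_of, outline_of gives the robot as it stands.
- The arm moves only by the tool carry_out, never from a script. Its argument "deltas" is a list of rows, each a list of 5 numbers: the shift along the tool's x, y, z as a fraction of full scale, then the turn about the tool's z as a fraction of full scale, then the opening, from -1 (shut) to 1 (fully open), so that 0 is half open. In form: [[tx, ty, tz, spin, gripper], ...]. A call has 1 to 20 rows; each row is the pose to reach, as a shift and turn from the pose commanded when the call began, along the tool's axes at that moment; what a row does not reach only later rows make up. Full scale, the value 1, is 150 mm for a shift and 30 degrees for a turn. A row lasts 1/8 s, in which the tool goes at most 62.5 mm and 10.7 degrees, less where a joint would pass 70% of its speed; a pose out of reach is approached as far as the arm can. A call with a number of a shift or a turn outside -1 to 1 is refused whole. A call with a gripper value outside its range is refused whole. The fingers move at their own pace and stop on an object; "force" is the grip in N (left out, the last holds). Time passes only in rows, so rows that repeat a pose let the fingers close. It gives the time, the measured TCP pose, the force, the opening and the grip force at its end, in the units of the state.
- manip.get_obs(): the state, without advancing time (a new reading comes with each control period).
- camera(name): name is "side" or "top" or "wrist"; returns a dict with "img" (384x512x3 uint8, red, green, blue), "depth" (384x512 float32, m along the optical axis (not along the pixel's ray), 0 where there is no reading), "vertical_fov" (degrees; the focal length in pixels is half the picture's height over the tangent of half this angle, whatever the lens; pixels are square), "cx", "cy" (the principal point, pixels), "R" (3x3) and "t" (3): a world point X has camera coordinates R X + t. Camera axes: x right, y down, z forward; pixel columns grow to the right and rows downward; lengths in m; the calibration is good to about 2 mm. A picture is of the moment at which its call begins.
- ticket.hand_in(): hands the job in; it is judged then, once.
Trained networks look in a picture, given as the dict that the camera call returned (one of the last four; its "shot" number tells which), for a name from the list of things; names that differ only in an ending like _2 or _b are one class to them, and where a whole thing is asked for, a point or a joint stands for the part that bears it (a point fixed in the world has none). Each returns a list of dicts, best first, with "conf" (0 to 1); they miss things now and then, are a little off and sometimes report something else, mostly with a low value. They report only what shows in the picture. A call takes as long as a camera call. They do not tell look-alikes from the thing itself.
- boxes_of(query, picture): "position" ([x, y, z] in m, in world coordinates, good to about 4 mm: the middle of the surface that is visible of it).
- outline_of(query, picture): "region" (384x512 bool, what is visible of it).
The state is a dict: "clock": time; "joint_pos": joint angles; "joint_velocities": joint speeds; "tau": joint torques, N m; "position": TCP position; "ee_rot": TCP orientation; "ft_force": force on the tool from outside, world axes, zero at the start; "torque": the same for the moment, N m; "grip_width": opening from 0.0 (shut) to 1.0 (fully open); "grasp_force": force on a finger pad.
Only numpy, scipy, OpenCV 4.12 (cv2) and the standard library are available. Lean on these libraries where they do the work, as an engineer would, in place of code of your own. Each camera call takes 0.05 s, during which the arm holds its last target. There are 200 camera calls.

TASK

Lift the white dish with the stone ball by its brass handle off the grey pad and carry it over the middle of the red album, turning it a quarter turn clockwise (seen from above) so that its blue stud points the way the album's brass clasp points. Keep the dish level and the ball resting in its middle all the way, without touching the ball, and leave the coins, tube, pen and weight lying as they are. Finish still holding the dish there, level and still, about 10 cm above the album: do not put it down.

Things in the scene. Friction and masses are not known exactly. Their poses are not given: they have to be found in the camera images.
- dish: white shallow round dish, 140 mm across, 29 mm high at the rim, 0.2 to 0.4 kg, with a rigid upright brass handle like a basket's: two thin posts 72 mm either side of the middle carry a level bar. Origin under the dish's centre, z up; x points from the middle to the blue stud on the rim, y along the handle's bar. It starts on the pad
- dish_grip (a point): centre of the dish's brass handle bar, where to grip it from above; the bar is 152 mm long along the dish's y, 12 mm thick along its x, 18 mm high, and this point lies 105 mm above the dish's underside, straight above its middle; same axes as the dish
- dish_middle (a point): centre of the dish's hollow, on its surface, 10 mm above the dish's underside; the hollow rises at 6 degrees out to 30 mm, then at 16 degrees to the rim, so that the ball rolls back to the middle if it is moved gently
- dish_stud (a point): centre of the blue stud on the dish's rim, 16 mm across, 70 mm from the middle along the dish's x and 26 mm above its underside
- bead_center (a point): centre of the loose red-brown stone ball, 26 mm across, 24 g, that lies in the middle of the dish and rolls easily
- bead: the same ball; its origin turns with it as it rolls
- pad: round grey pad fixed to the counter, 164 mm across, 8 mm high, on which the dish starts; origin under its centre
- album: closed red album with brass corners, fixed to the counter, 240 mm along its x, 190 mm along its y, 20 mm thick; origin under its centre; x points from the middle to the brass clasp at the middle of one short edge. Pad and album lie to the robot's left and right, either way round
- coin_gold: gold-coloured coin in a white round holder, 42 mm across, 8 mm thick, lying on the album; origin under its centre
- coin_silver: silver-coloured coin in a white round holder, 42 mm across, 8 mm thick, lying on the counter nearer the robot; origin under its centre
- coin_tube: upright blue coin tube with a white cap, 35 mm across, 60 mm tall, between the pad and the album, further from the robot; origin under its centre
- pen: white engraving pen lying flat between pad and album, 155 mm long, 22 mm thick; origin under its middle
- weight: brass knobbed scale weight, 32 mm across, 44 mm tall, standing between pad and album; origin under its centre
Things that resemble listed ones, but are neither listed nor needed, are in the scene too. Of the things that look like the dish, the smallest one is meant.

How it is judged:
On the way:
1. the dish is lifted clear of the pad, level, with the ball in its middle (height (world z) of dish above 0.035 m and angle between dish's own z axis and vertical below 0.12 rad and horizontal distance between bead_center and dish_middle below 0.02 m), for 0.2 s.
At the end, for the whole second after the job is handed in: The gripper still holds the dish at rest over the album: underside 5 to 16 cm above the album's top, dish centre within 40 mm of the album's centre, blue stud pointing as the clasp does within 0.2 rad, dish level within 0.09 rad, ball at rest in the dish within 12 mm of its middle (height (world z) of dish between 0.07 and 0.18 m and horizontal distance between dish and album below 0.04 m and angle between the x axis of dish and the x axis of album, either way round below 0.2 rad and x of dish_stud in the frame of album above 0 m and angle between dish's own z axis and vertical below 0.09 rad and horizontal distance between bead_center and dish_middle below 0.012 m and distance between bead_center and dish_middle below 0.02 m and linear speed of dish below 0.02 m/s and angular speed of dish below 0.15 rad/s and linear speed of bead below 0.05 m/s and contact force between the fingers and dish above 1 N); the arm keeps its last pose, push and grip.
It fails at once if the ball strays more than 25 mm from the dish's middle (horizontal distance between bead_center and dish_middle above 0.025 m).
It fails at once if the dish is tipped more than 0.17 rad (angle between dish's own z axis and vertical above 0.17 rad).
It fails at once if the robot touches the ball (contact force between any of the arm, the fingers and bead above 0.3 N).
It fails at once if a coin, the tube, the pen or the weight is moved more than 20 mm (distance of any of coin_gold, coin_silver, coin_tube, pen, weight from where it was at the start of the episode above 0.02 m).
It also fails if it takes over 48 s, if anything falls off the work surface, if the arm or the gripper's body presses on something with over 40 N, if the wrist force passes 120 N, or if a joint passes its speed limit or range.

## Working session

There is one attempt and no reset: what is moved stays moved. The work goes in short steps, Python scripts to look and compute and a tool call to move; the robot and the scene stay as the last step left them, time stands still between calls to the robot, and variables do not carry over. Pictures are saved under pics/ and viewed, at most 10 in all, crops included, and the job is handed in when it is done.

Besides the shell and the picture viewer there is one more tool, called after ">>>" as a command line: name --pt "numbers of a row" for each row, then --argument value for the rest. carry_out: Moves the arm, as the interface text tells. Its arguments: {"type":"object","properties":{"deltas":{"type":"array","items":{"type":"array","items":{"type":"number"}}},"force":{"type":"number"}},"required":["deltas"]}

```bash
mkdir -p pics
cat > h.py <<'E'
import numpy as np, cv2
from workcell import manip, camera, ticket, boxes_of, outline_of
def cloud(p):
    f=192/np.tan(np.radians(p['vertical_fov'])/2); d=p['depth']
    v,u=np.mgrid[:384,:512]
    c=np.stack([(u-p['cx'])/f*d,(v-p['cy'])/f*d,d],-1)
    return (c-p['t'])@p['R']
def pix(p,X):
    f=192/np.tan(np.radians(p['vertical_fov'])/2); c=p['R']@np.array(X)+p['t']
    return (round(c[0]/c[2]*f+p['cx']),round(c[1]/c[2]*f+p['cy']))
def save(p,n,crop=None,s=1):
    im=p['img'][:,:,::-1]
    if crop: im=im[crop[1]:crop[3],crop[0]:crop[2]]
    cv2.imwrite('pics/'+n,cv2.resize(im,None,fx=s,fy=s,interpolation=cv2.INTER_CUBIC))
E
python3 - <<'E'
from h import *
o=manip.get_obs(); print(o['position'],o['ee_rot'],o['clock'],o['grip_width'])
p=camera('top'); save(p,'top.png',s=1.5)
for q in ['dish','dish_stud','dish_grip','bead','pad','album','coin_gold','coin_silver','coin_tube','pen','weight']:
    for b in boxes_of(q,p): print(q,round(b['conf'],2),np.round(b['position'],3),pix(p,b['position']))
s=camera('side'); save(s,'side.png',s=1.5)
for q in ['dish','dish_stud','dish_grip','bead']:
    for b in boxes_of(q,s): print('S',q,round(b['conf'],2),np.round(b['position'],3),pix(s,b['position']))
E
```

```text
[ 0.15318248 -0.60556342  0.25250203] [ 9.92334555e-01  1.23578274e-01 -1.27299759e-04 -7.24321348e-04] 0.0 0.9990354441577974
dish 0.89 [ 0.534 -0.231  0.024] (352, 191)
dish 0.73 [ 0.295 -0.275  0.028] (373, 292)
dish 0.72 [ 0.768 -0.164  0.023] (324, 99)
dish_stud 0.89 [ 0.294 -0.275  0.027] (373, 292)
dish_stud 0.71 [0.698 0.009 0.062] (255, 120)
dish_stud 0.58 [ 0.532 -0.229  0.032] (352, 191)
dish_grip 0.95 [ 0.29  -0.271  0.03 ] (371, 294)
dish_grip 0.61 [ 0.766 -0.161  0.025] (323, 99)
dish_grip 0.56 [ 0.527 -0.23   0.028] (352, 193)
bead 0.51 [ 0.528 -0.24   0.04 ] (358, 192)
pad 0.72 [ 0.487 -0.182  0.005] (331, 210)
album 0.89 [0.558 0.199 0.016] (178, 179)
coin_gold 0.63 [0.498 0.144 0.029] (198, 203)
coin_silver 0.46 [ 0.404 -0.016  0.009] (263, 243)
coin_tube 0.52 [0.697 0.005 0.059] (257, 121)
coin_tube 0.24 [ 0.531 -0.228  0.031] (351, 192)
pen 0.85 [ 0.538 -0.037  0.022] (273, 188)
weight 0.52 [0.513 0.044 0.027] (239, 197)
S dish 0.95 [ 0.29  -0.277  0.034] (154, 292)
S dish 0.72 [ 0.533 -0.236  0.032] (288, 264)
S dish 0.7 [ 0.766 -0.162  0.03 ] (392, 231)
S dish 0.61 [ 0.501 -0.285  0.007] (275, 295)
S dish_stud 0.8 [ 0.532 -0.245  0.031] (289, 268)
S dish_stud 0.79 [ 0.77  -0.159  0.029] (393, 231)
S dish_stud 0.59 [ 0.292 -0.279  0.028] (156, 295)
S dish_grip 0.89 [ 0.533 -0.244  0.028] (289, 269)
S dish_grip 0.65 [ 0.29  -0.28   0.024] (155, 297)
S bead 0.61 [ 0.533 -0.242  0.04 ] (289, 264)
```

View pics/top.png

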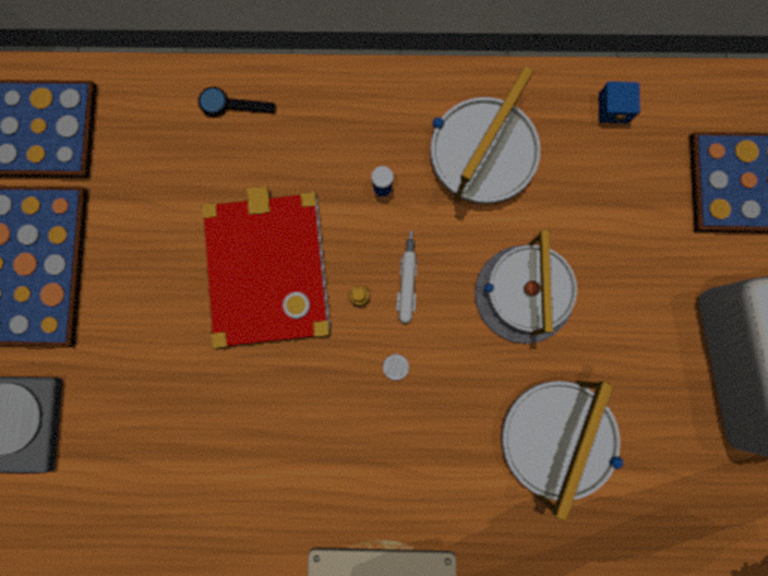

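View pics/side.png

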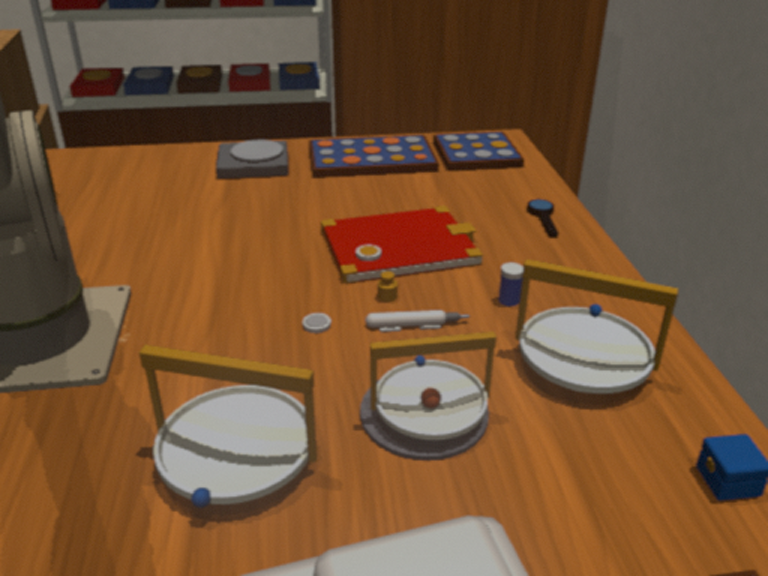

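The top view shows three dishes (native pixels): (352,191) on the grey pad with the ball, and two bigger ones without a ball at (373,292) and (324,99). I choose the smallest, (352,191). Its stud is at (326,192), on the album side. The clasp is at (172,134), on the far edge of the album. Next I measure the bar, stud and album, with a close crop to check.

Run:
```python
from h import *
from scipy.spatial.transform import Rotation as Rn
P=[camera('top'),camera('side')]
for p in P:
    C=cloud(p); hsv=cv2.cvtColor(p['img'],cv2.COLOR_RGB2HSV).astype(int); H,S,V=hsv[...,0],hsv[...,1],hsv[...,2]
    near=np.hypot(C[...,0]-.533,C[...,1]+.235)<.1
    ok=p['depth']>0
    bar=near&ok&(C[...,2]>.085)
    q=C[bar]; r=cv2.minAreaRect(q[:,:2].astype(np.float32)); m=q[:,:2].mean(0)
    d=np.linalg.svd(q[:,:2]-m)[2][0]
    print('bar',bar.sum(),np.round(r[0],4),np.round(r[1],3),'dir',np.degrees(np.arctan2(d[1],d[0])).round(1),'z',np.percentile(q[:,2],[5,50,95]).round(3))
    st=near&ok&(H>100)&(H<130)&(S>120)&(C[...,2]>.015); print('stud',st.sum(),C[st].mean(0).round(4))
    alb=ok&((H<5)|(H>175))&(S>180)&(C[...,0]>.4)&(C[...,1]>.05)&(C[...,1]<.35)
    q=C[alb]; r=cv2.minAreaRect(q[:,:2].astype(np.float32)); print('album',alb.sum(),np.round(r[0],4),np.round(r[1],3),r[2])
    b=near&ok&((H<12)|(H>172))&(S>90)&(C[...,2]>.035)&(C[...,2]<.07); print('bead',b.sum(),C[b].mean(0).round(4))
    ys,xs=np.nonzero(near&ok); 
save(P[0],'crop.png',(290,130,430,250),4)
# other big bars heights
C=cloud(P[0])
for c in [(.29,-.275),(.768,-.162)]:
    q=C[(np.hypot(C[...,0]-c[0],C[...,1]-c[1])<.14)&(C[...,2]>.085)]
    r=cv2.minAreaRect(q[:,:2].astype(np.float32)); print('other',cv2.boxPoints(r).round(3).tolist(),q[:,2].max().round(3))
```

```text
bar 495 [ 0.5304 -0.2354] [0.151 0.013] dir -178.9 z [0.108 0.121 0.124]
stud 22 [ 0.5289 -0.1631  0.0395]
album 6240 [0.6415 0.2138] [0.409 0.187] 7.261073112487793
bead 73 [ 0.5296 -0.2326  0.041 ]
bar 1007 [ 0.5315 -0.2357] [0.152 0.017] dir -179.0 z [0.097 0.116 0.122]
stud 9 [ 0.5292 -0.1682  0.0397]
album 2406 [0.5575 0.1987] [0.235 0.187] 8.170144081115723
bead 76 [ 0.5301 -0.2388  0.0394]
other [[0.19900000095367432, -0.24799999594688416], [0.38100001215934753, -0.3179999887943268], [0.3869999945163727, -0.30300000309944153], [0.20499999821186066, -0.2329999953508377]] 0.152
other [[0.6729999780654907, -0.11900000274181366], [0.8429999947547913, -0.2150000035762787], [0.8510000109672546, -0.20200000703334808], [0.6800000071525574, -0.10599999874830246]] 0.151
```

View pics/crop.png

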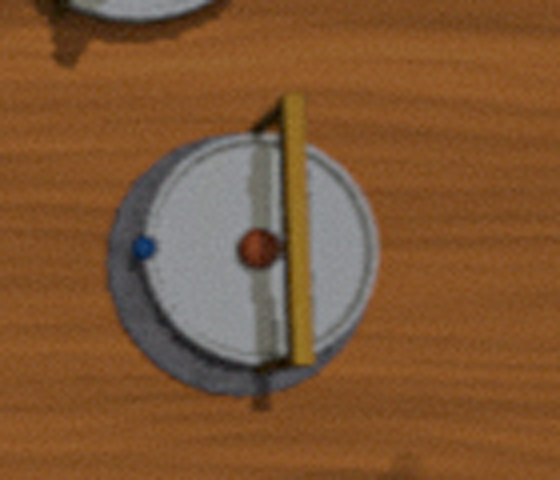

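The crop confirms the choice: the ball-bearing dish on the pad, with the stud at crop (143,247), pointing to +y. The bar lies along world x at (0.531,-0.2355). I plan the approach with a half-turn of the gripper, so that joint 7 keeps range for the later clockwise quarter turn.

```bash
cat >> h.py <<'E'
from scipy.spatial.transform import Rotation as Rn
def yaw(): 
    x=Rn.from_quat(manip.get_obs()['ee_rot']).as_matrix()[:,0]; return np.degrees(np.arctan2(x[1],x[0]))
def plan(p0,y0,p1,y1,n):
    """n equal calls; yaw = tool x direction, world deg, tool pointing down"""
    p0,p1=np.array(p0),np.array(p1); w=(p1-p0)/n
    for k in range(n):
        a=np.radians(y0+(y1-y0)*k/n)
        print(k,np.round([(w[0]*np.cos(a)+w[1]*np.sin(a))/.15,(w[0]*np.sin(a)-w[1]*np.cos(a))/.15,-w[2]/.15,-(y1-y0)/n/30],3))
E
python3 - <<'E'
from h import *
o=manip.get_obs(); y=yaw(); print(y,Rn.from_quat(o['ee_rot']).as_matrix()[:,2])
plan(o['position'],y,[.531,-.2355,.22],181.1,6)
# album from edges, top cam
p=camera('top'); C=cloud(p); hsv=cv2.cvtColor(p['img'],cv2.COLOR_RGB2HSV)
m=outline_of('album',p)[0]['region']&(C[...,2]>.012)&(C[...,2]<.03)&(((hsv[...,0]<5)|(hsv[...,0]>172))&(hsv[...,1]>150))
m=cv2.morphologyEx(m.astype(np.uint8),cv2.MORPH_OPEN,np.ones((3,3)))>0
r=cv2.minAreaRect(C[m][:,:2].astype(np.float32)); print('album',r)
b=outline_of('album',p)[0]['region']; ys,xs=np.nonzero(b); print(xs.min(),xs.max(),ys.min(),ys.max())
E
```

```text
14.200096679034685 [ 4.98651303e-05 -2.61383661e-05 -9.99999998e-01]
0 [ 0.508 -0.296  0.037 -0.927]
1 [ 0.587 -0.025  0.037 -0.927]
2 [ 0.531  0.252  0.037 -0.927]
3 [ 0.352  0.471  0.037 -0.927]
4 [ 0.092  0.581  0.037 -0.927]
5 [-0.19   0.556  0.037 -0.927]
album ((0.5568066239356995, 0.20234224200248718), (0.23738683760166168, 0.18644998967647552), 7.444645881652832)
136 219 124 232
```

>>> carry_out --pt "0.17 -0.1 0.01 -0.31 1" --pt "0.34 -0.2 0.02 -0.62 1" --pt "0.508 -0.296 0.037 -0.927 1" --pt "0.508 -0.296 0.037 -0.927 1"

```text
clock: 1.6
position: [0.2185, -0.5427, 0.2479]
ee_rot: [0.933, 0.361, 0.0, 0.0]
ft_force: [-0.0, -1.1, -0.8]
grip_width: 1.0
grasp_force: 0.0
```

>>> carry_out --pt "0.2 -0.01 0.01 -0.31 1" --pt "0.4 -0.02 0.02 -0.62 1" --pt "0.587 -0.025 0.037 -0.927 1" --pt "0.587 -0.025 0.037 -0.927 1"

```text
clock: 2.1
position: [0.2805, -0.4816, 0.2423]
ee_rot: [0.819, 0.573, 0.0, 0.0]
ft_force: [-0.7, -1.0, 0.7]
grip_width: 1.002
grasp_force: 0.0
```

Run:
```python
from h import *
o=manip.get_obs(); print(o['position'],yaw(),np.round(o['joint_pos'],2),o['clock'])
```

```text
[ 0.28047884 -0.48158238  0.24231952] 69.95196081923038 [ 1.21  0.21 -0.28  1.65  0.06  1.3   0.57] 2.1
```

>>> carry_out --pt "0.18 0.08 0.01 -0.31 1" --pt "0.36 0.17 0.02 -0.62 1" --pt "0.531 0.252 0.037 -0.927 1" --pt "0.531 0.252 0.037 -0.927 1"

```text
clock: 2.6
position: [0.3429, -0.4203, 0.2367]
ee_rot: [0.658, 0.753, 0.0, 0.0]
ft_force: [-0.7, -0.3, 0.3]
grip_width: 1.0
grasp_force: 0.0
```

>>> carry_out --pt "0.12 0.16 0.01 -0.31 1" --pt "0.24 0.32 0.02 -0.62 1" --pt "0.352 0.471 0.037 -0.927 1" --pt "0.352 0.471 0.037 -0.927 1"

```text
clock: 3.1
position: [0.4057, -0.3589, 0.2311]
ee_rot: [0.459, 0.889, 0.0, 0.0]
ft_force: [-0.2, 0.0, 0.1]
grip_width: 0.999
grasp_force: 0.0
```

>>> carry_out --pt "0.03 0.2 0.01 -0.31 1" --pt "0.06 0.4 0.02 -0.62 1" --pt "0.092 0.581 0.037 -0.927 1" --pt "0.092 0.581 0.037 -0.927 1"

```text
clock: 3.6
position: [0.4684, -0.2975, 0.2255]
ee_rot: [0.232, 0.973, 0.0, 0.0]
ft_force: [0.3, -1.3, -0.2]
grip_width: 1.001
grasp_force: 0.0
```

>>> carry_out --pt "-0.06 0.19 0.01 -0.31 1" --pt "-0.12 0.38 0.02 -0.62 1" --pt "-0.19 0.556 0.037 -0.927 1" --pt "-0.19 0.556 0.037 -0.927 1" --pt "-0.19 0.556 0.037 -0.927 1"

```text
clock: 4.22
position: [0.53, -0.2381, 0.2198]
ee_rot: [-0.006, 1.0, -0.0, -0.0]
ft_force: [0.1, 0.6, -0.7]
grip_width: 0.999
grasp_force: 0.0
```

Run:
```python
from h import *
o=manip.get_obs(); print(o['position'],yaw(),np.round(o['joint_pos'],2),o['clock'])
p=camera('wrist'); save(p,'wrist.png',s=1.2)
C=cloud(p); near=(np.hypot(C[...,0]-.531,C[...,1]+.2355)<.1)&(p['depth']>0)
q=C[near&(C[...,2]>.1)&(C[...,2]<.13)]
r=cv2.minAreaRect(q[:,:2].astype(np.float32)); print(len(q),r,np.percentile(q[:,2],[5,50,95]))
m=q[:,:2].mean(0);d=np.linalg.svd(q[:,:2]-m,full_matrices=False)[2][0]; print(m,np.degrees(np.arctan2(d[1],d[0])))
```

```text
[ 0.53004897 -0.23806385  0.21984572] -179.35730109836575 [ 0.91  0.33 -0.69  1.6   0.22  1.29  1.76] 4.225
2717 ((0.5315644145011902, -0.2364194691181183), (0.15069496631622314, 0.012012877501547337), 1.0248680114746094) [0.12222776 0.12359203 0.12470245]
[ 0.52312415 -0.23658878] 0.943492148060536
```

View pics/wrist.png

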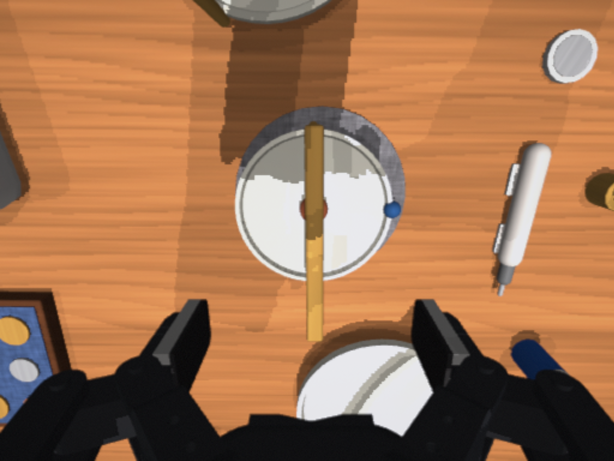

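The wrist view shows the bar vertical at (315,230) midway between the open fingers, with the ball under it at (313,208). Alignment is good to about 1 mm, so I descend.

>>> carry_out --pt "0 0 0.1 0 1" --pt "0 0 0.22 0 0.8" --pt "0 0 0.36 0 0.6" --pt "0 0 0.48 0 0.4" --pt "0 0 0.58 0 0.2" --pt "0 0 0.65 0 0" --pt "0 0 0.69 0 0" --pt "0 0 0.7 0 0" --pt "0 0 0.7 0 -0.2" --pt "0 0 0.7 0 -0.35" --pt "0 0 0.7 0 -0.5" --force 40

```text
clock: 5.65
position: [0.5313, -0.2358, 0.1154]
ee_rot: [-0.009, 1.0, -0.0, 0.0]
ft_force: [-0.3, 0.8, -0.1]
grip_width: 0.247
grasp_force: 0.0
```

>>> carry_out --pt "0 0 0 0 -0.55" --pt "0 0 0 0 -0.6" --pt "0 0 0 0 -0.65" --pt "0 0 0 0 -0.68" --pt "0 0 0 0 -0.71" --pt "0 0 0 0 -0.74" --pt "0 0 0 0 -0.77" --pt "0 0 0 0 -0.8" --pt "0 0 0 0 -0.85" --pt "0 0 0 0 -1" --pt "0 0 0 0 -1" --pt "0 0 0 0 -1" --pt "0 0 0 0 -1" --pt "0 0 0 0 -1" --force 40

```text
clock: 7.4
position: [0.5312, -0.2357, 0.1151]
ee_rot: [-0.009, 1.0, -0.0, 0.0]
ft_force: [0.2, -2.0, 0.3]
grip_width: 0.138
grasp_force: 39.5
```

Run:
```python
from h import *
o=manip.get_obs(); print(o['position'],yaw(),o['ft_force'],o['torque'],o['grasp_force'],o['clock'])
p=camera('side'); save(p,'side2.png',(210,190,350,310),4)
```

```text
[ 0.53120613 -0.23570721  0.11506875] -178.94249040380515 [ 0.18795509 -1.9746761   0.29494725] [-0.41944384 -0.00089825 -0.01840631] 39.512150287628174 7.4
```

View pics/side2.png

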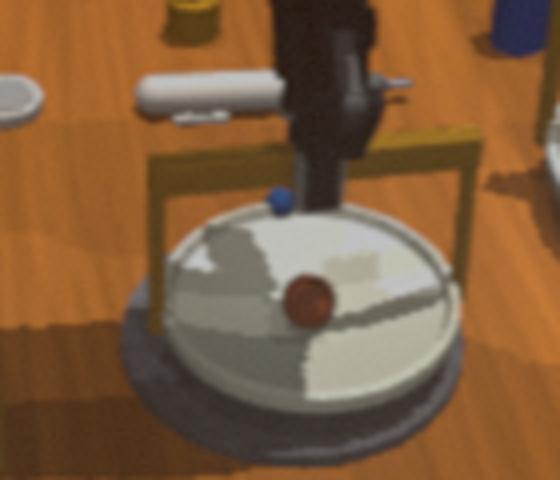

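Held at 40 N. The ball sits mid-dish at crop (308,300). I lift smoothly by 112 mm.

>>> carry_out --pt "0 0 -0.001 0 -1" --pt "0 0 -0.007 0 -1" --pt "0 0 -0.02 0 -1" --pt "0 0 -0.044 0 -1" --pt "0 0 -0.078 0 -1" --pt "0 0 -0.122 0 -1" --pt "0 0 -0.176 0 -1" --pt "0 0 -0.238 0 -1" --pt "0 0 -0.305 0 -1" --pt "0 0 -0.375 0 -1" --pt "0 0 -0.445 0 -1" --pt "0 0 -0.512 0 -1" --pt "0 0 -0.574 0 -1" --pt "0 0 -0.628 0 -1" --pt "0 0 -0.672 0 -1" --pt "0 0 -0.706 0 -1" --pt "0 0 -0.73 0 -1" --pt "0 0 -0.743 0 -1" --pt "0 0 -0.749 0 -1" --pt "0 0 -0.75 0 -1" --force 60

```text
clock: 9.95
position: [0.5311, -0.2356, 0.2274]
ee_rot: [-0.009, 1.0, 0.0, -0.0]
ft_force: [0.1, -0.8, -3.7]
grip_width: 0.134
grasp_force: 58.6
```

Run:
```python
from h import *
o=manip.get_obs(); y=yaw(); print(o['position'],y,o['ft_force'],o['torque'],o['clock'],np.round(o['joint_pos'],2))
p=camera('side'); save(p,'side3.png',(200,130,360,260),4)
plan([.5313,-.2357,.2275],y,[.557,.201,.2275],y-84.5,3)
plan([.5313,-.2357,.2275],y,[.557,.201,.2275],y-84.5,4)
```

```text
[ 0.53112707 -0.2356109   0.22740289] -178.94201880809229 [ 0.11314993 -0.76392056 -3.68707569] [-0.05384342  0.00076366  0.02917616] 9.95 [ 0.91  0.33 -0.7   1.59  0.22  1.3   1.77]
0 [-0.075  0.969 -0.     0.939]
1 [ 0.391  0.89  -0.     0.939]
2 [ 0.765  0.6   -0.     0.939]
0 [-0.056  0.727 -0.     0.704]
1 [ 0.21   0.698 -0.     0.704]
2 [ 0.447  0.576 -0.     0.704]
3 [ 0.625  0.376 -0.     0.704]
```

View pics/side3.png

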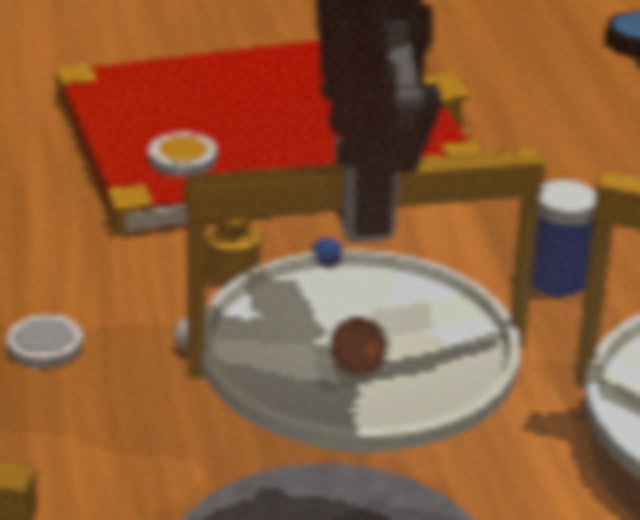

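The dish is level with the ball in its middle at (357,345). I carry it in four smooth segments, with a quarter of the turn in each.

>>> carry_out --pt "0 0.001 0 0.001 -1" --pt "0 0.007 0 0.006 -1" --pt "-0.002 0.02 0 0.019 -1" --pt "-0.003 0.042 0 0.041 -1" --pt "-0.006 0.076 0 0.073 -1" --pt "-0.009 0.118 0 0.115 -1" --pt "-0.013 0.171 0 0.165 -1" --pt "-0.018 0.23 0 0.223 -1" --pt "-0.023 0.296 0 0.287 -1" --pt "-0.028 0.363 0 0.352 -1" --pt "-0.033 0.431 0 0.417 -1" --pt "-0.038 0.497 0 0.481 -1" --pt "-0.043 0.556 0 0.539 -1" --pt "-0.047 0.608 0 0.589 -1" --pt "-0.05 0.651 0 0.631 -1" --pt "-0.053 0.685 0 0.663 -1" --pt "-0.054 0.707 0 0.685 -1" --pt "-0.055 0.72 0 0.698 -1" --pt "-0.056 0.726 0 0.703 -1" --pt "-0.056 0.727 0 0.704 -1"

```text
clock: 12.5
position: [0.5376, -0.1265, 0.2275]
ee_rot: [0.174, 0.985, -0.0, 0.0]
ft_force: [0.2, 1.0, -3.0]
grip_width: 0.129
grasp_force: 58.6
```

>>> carry_out --pt "0 0.001 0 0.001 -1" --pt "0.002 0.006 0 0.006 -1" --pt "0.006 0.019 0 0.019 -1" --pt "0.012 0.04 0 0.041 -1" --pt "0.022 0.073 0 0.073 -1" --pt "0.034 0.114 0 0.115 -1" --pt "0.049 0.164 0 0.165 -1" --pt "0.067 0.221 0 0.223 -1" --pt "0.085 0.284 0 0.287 -1" --pt "0.105 0.349 0 0.352 -1" --pt "0.125 0.414 0 0.417 -1" --pt "0.143 0.477 0 0.481 -1" --pt "0.161 0.534 0 0.539 -1" --pt "0.176 0.584 0 0.589 -1" --pt "0.188 0.625 0 0.631 -1" --pt "0.198 0.658 0 0.663 -1" --pt "0.204 0.679 0 0.685 -1" --pt "0.208 0.692 0 0.698 -1" --pt "0.21 0.697 0 0.703 -1" --pt "0.21 0.698 0 0.704 -1"

```text
clock: 15.0
position: [0.5439, -0.0174, 0.2275]
ee_rot: [0.352, 0.936, -0.0, 0.0]
ft_force: [0.3, 0.7, -3.7]
grip_width: 0.128
grasp_force: 58.6
```

Run:
```python
from h import *
o=manip.get_obs(); y=yaw(); print(o['position'],y,o['clock'],np.round(o['joint_pos'],2))
p=camera('side'); save(p,'side4.png',(180,100,360,240),4)
for q in ['bead','dish','dish_stud']: print(q,[(round(b['conf'],2),b['position'].__class__ and np.round(b['position'],3)) for b in boxes_of(q,p)])
```

```text
[ 0.54390149 -0.01743092  0.22750494] 138.80813121487677 15.0 [ 0.58  0.25 -0.73  1.68  0.17  1.28  0.67]
bead [(0.66, array([ 0.541, -0.026,  0.146]))]
dish [(0.87, array([ 0.291, -0.277,  0.032])), (0.72, array([ 0.549, -0.012,  0.146])), (0.69, array([ 0.77 , -0.163,  0.027]))]
dish_stud [(0.86, array([ 0.547, -0.022,  0.142])), (0.83, array([ 0.295, -0.281,  0.029])), (0.81, array([ 0.77 , -0.157,  0.03 ]))]
```

View pics/side4.png

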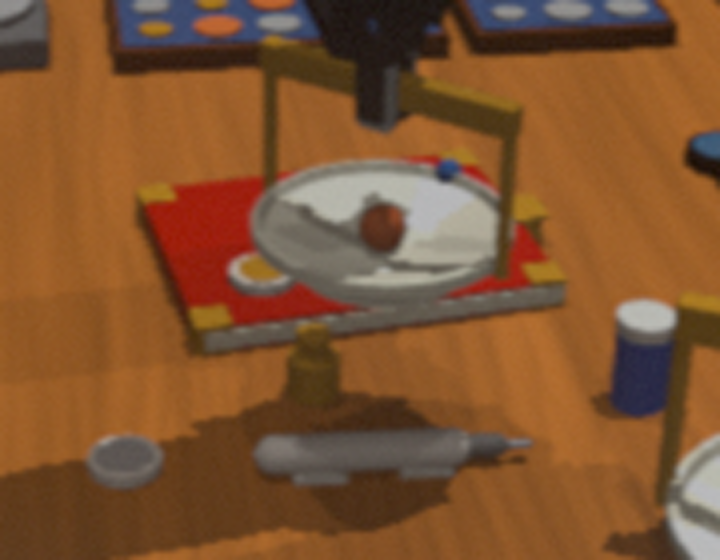

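The ball is central at (381,228) and the stud at (447,170) is turning towards the clasp. I continue.

>>> carry_out --pt "0 0.001 0 0.001 -1" --pt "0.004 0.005 0 0.006 -1" --pt "0.012 0.016 0 0.019 -1" --pt "0.026 0.033 0 0.041 -1" --pt "0.046 0.06 0 0.073 -1" --pt "0.073 0.094 0 0.115 -1" --pt "0.105 0.135 0 0.165 -1" --pt "0.142 0.183 0 0.223 -1" --pt "0.182 0.234 0 0.287 -1" --pt "0.224 0.288 0 0.352 -1" --pt "0.265 0.342 0 0.417 -1" --pt "0.305 0.393 0 0.481 -1" --pt "0.342 0.441 0 0.539 -1" --pt "0.374 0.482 0 0.589 -1" --pt "0.401 0.516 0 0.631 -1" --pt "0.421 0.543 0 0.663 -1" --pt "0.435 0.56 0 0.685 -1" --pt "0.443 0.571 0 0.698 -1" --pt "0.447 0.575 0 0.703 -1" --pt "0.447 0.576 0 0.704 -1"

```text
clock: 17.7
position: [0.5503, 0.0918, 0.2275]
ee_rot: [0.517, 0.856, -0.0, 0.0]
ft_force: [0.2, 0.2, -3.6]
grip_width: 0.13
grasp_force: 58.6
```

>>> carry_out --pt "0.001 0 0 0.001 -1" --pt "0.006 0.003 0 0.006 -1" --pt "0.017 0.01 0 0.019 -1" --pt "0.036 0.022 0 0.041 -1" --pt "0.065 0.039 0 0.073 -1" --pt "0.102 0.061 0 0.115 -1" --pt "0.147 0.088 0 0.165 -1" --pt "0.198 0.119 0 0.223 -1" --pt "0.254 0.153 0 0.287 -1" --pt "0.312 0.188 0 0.352 -1" --pt "0.371 0.223 0 0.417 -1" --pt "0.427 0.257 0 0.481 -1" --pt "0.478 0.288 0 0.539 -1" --pt "0.523 0.315 0 0.589 -1" --pt "0.56 0.337 0 0.631 -1" --pt "0.589 0.354 0 0.663 -1" --pt "0.608 0.366 0 0.685 -1" --pt "0.619 0.373 0 0.698 -1" --pt "0.624 0.376 0 0.703 -1" --pt "0.625 0.376 0 0.704 -1"

```text
clock: 20.2
position: [0.5567, 0.201, 0.2275]
ee_rot: [0.665, 0.746, -0.0, 0.0]
ft_force: [0.1, 0.2, -2.7]
grip_width: 0.13
grasp_force: 58.6
```

>>> carry_out --pt "0 0 0 0 -1" --pt "0 0 0 0 -1" --pt "0 0 0 0 -1" --pt "0 0 0 0 -1" --pt "0 0 0 0 -1" --pt "0 0 0 0 -1" --pt "0 0 0 0 -1" --pt "0 0 0 0 -1"

```text
clock: 21.2
position: [0.5567, 0.2011, 0.2275]
ee_rot: [0.665, 0.747, -0.0, 0.0]
ft_force: [0.6, 0.9, -3.8]
grip_width: 0.128
grasp_force: 58.6
```

Run:
```python
from h import *
o=manip.get_obs(); print(o['position'],yaw(),o['clock'],o['grasp_force'],np.abs(o['joint_velocities']).max())
s=camera('side'); p=camera('top')
a=cv2.resize(s['img'][70:200,190:350],None,fx=3,fy=3); b=cv2.resize(p['img'][90:250,110:270],None,fx=390/160,fy=390/160)
cv2.imwrite('pics/end.png',np.hstack([a[:390],b])[:,:,::-1][:, :800])
for c in (s,p):
    C=cloud(c); H,S,V=cv2.split(cv2.cvtColor(c['img'],cv2.COLOR_RGB2HSV)); n=np.hypot(C[...,0]-.557,C[...,1]-.2)<.1
    st=n&(H>100)&(H<130)&(S>120)&(C[...,2]>.11); print('stud',st.sum(),C[st].mean(0))
    bd=n&((H<12)|(H>172))&(S>90)&(C[...,2]>.135)&(C[...,2]<.175); print('bead',bd.sum(),C[bd].mean(0))
```

```text
[0.55668912 0.2011067  0.22747961] 96.57920868167771 21.2 58.58552098274231 0.002731281780934006
stud 7 [0.62544737 0.20656781 0.15094352]
bead 63 [0.55569502 0.19522024 0.147156  ]
stud 27 [0.61592688 0.20297598 0.17616899]
bead 38 [0.56011033 0.16923644 0.15098829]
```

View pics/end.png

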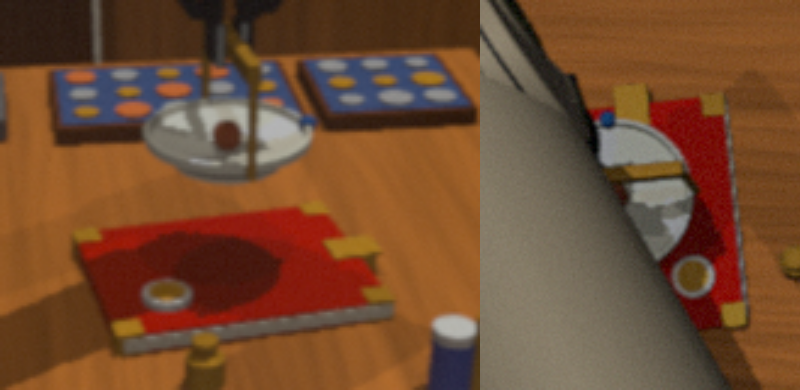

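The dish hangs level over the album with the ball in its middle at (227,135). The stud at (307,122) points the clasp's way, and the arm is at rest, so I hand in.

```bash
python3 -c "
from h import *
print(ticket.hand_in())"
```

```text
the job is handed in; nothing more can be done
None
```

I handed the job in with the dish held level and still about 10 cm above the middle of the album, its stud pointing the way the clasp does and the ball in its middle; the hand-in returned no verdict.

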